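Push a slide holder under a sprung stage clip

ROBOT

A 6-joint arm with a two-finger parallel gripper is mounted at the origin on the work surface. World frame = base frame: x ahead of the robot, y to its left, z up, the work surface at z = 0. Lengths are in m, angles in rad, forces in N, time in s.
With the tool pointing down it reaches from about 0.375 to 0.975 m from the base axis. Payload 3.8 kg.
Tool frame: the origin (TCP) lies at the very end of the fingers, on their centre line; the grasp point (between the pads) lies arm.grip_depth behind it (arm.grip_depth is the distance from the TCP to the grasp point, in m); z points along the fingers, y is the line along which they close (so a half turn about z gives the same grasp; the last joint's range is limited). The gripper opens to 88 mm and grips with 3 to 60 N. Pads are 18 mm wide; open, the fingers measure 123 mm over their backs; the gripper's body (75 mm by 187 mm) begins 45 mm behind the grasp point.
Start: joints at [1.28, 0.264, 1.604, -0, 1.274, -0.037], TCP at [0.169, 0.653, 0.239] pointing down, gripper open.
Joint ranges: [-2.63, 2.63], [-0.94, 2.18], [0.31, 2.57], [-1.31, 4.45], [0, 2.66], [-2.55, 2.55]. Speed limits (rad/s): [2.57, 2.57, 3.14, 3.14, 3.14, 3.14].

INTERFACE

Orientations are given as a unit quaternion [w, x, y, z].
In Python, from workcell import arm, snapshot gives the robot as it stands. The module is installed in compiled form; this text tells all that it offers.
- The arm moves only by the tool send_rows, never from a script. Its arguments are lists of equal length, an entry for each row: "linear": the shift along the tool's x, y, z in mm, a list of three; "rot": the turn, a rotation vector about the tool's x, y, z in rad, a list of three; "jaw": the finger opening in mm, from 0 to 88.1. In form: {"linear": [[tx, ty, tz], ...], "rot": [[rx, ry, rz], ...], "jaw": [jaw, ...]}. A call has 1 to 20 rows; each row is the pose to reach, as a shift and turn from the pose commanded when the call began, along the tool's axes at that moment; what a row does not reach only later rows make up. A row lasts 1/10 s, in which the tool goes at most 50 mm and 8.59 degrees, less where a joint would pass 70% of its speed; a pose out of reach is approached as far as the arm can. A call with a gripper value outside its range is refused whole. The fingers move at their own pace and stop on an object; "grip_force" is the grip in N (left out, the last holds). Time passes only in rows, so rows that repeat a pose let the fingers close. It gives the time, the measured TCP pose, the force, the opening and the grip force at its end, in the units of the state.
- arm.get_state(): the state, without advancing time (a new reading comes with each control period).
- snapshot(name): name is "scene" or "side" or "wrist"; returns a dict with "img" (400x640x3 uint8, red, green, blue), "fovy" (degrees; the focal length in pixels is half the picture's height over the tangent of half this angle, whatever the lens; pixels are square), "cx", "cy" (the principal point, pixels), "R" (3x3) and "t" (3): a world point X has camera coordinates R X + t. Camera axes: x right, y down, z forward; pixel columns grow to the right and rows downward; lengths in m; the calibration is good to about 2 mm. A picture is of the moment at which its call begins. There is no depth.
- arm.close_job(): hands the job in; it is judged then, once.
The state is a dict: "time_s": time; "joints": joint angles; "joint_vel": joint speeds; "tau": joint torques, N m; "tool_pos": TCP position; "orientation": TCP orientation; "wrist_force": force on the tool from outside, world axes, zero at the start; "wrist_torque": the same for the moment, N m; "width": finger opening in m; "finger_force": force on a finger pad.
Only numpy, scipy, OpenCV 4.12 (cv2) and the standard library are available. Lean on these libraries where they do the work, as an engineer would, in place of code of your own. Each camera call takes 0.05 s, during which the arm holds its last target. There are 200 camera calls.

TASK

Load the slide holder that lies in the channel of the inspection stage: with one fingertip press the clip's long bar down to raise the clip, and while keeping it down, push the holder along the channel under the clip with the other fingertip until it is fully home against the end stop. Then let go, so that the clip closes on the holder, and move clear. Do not grip or lift the holder, and leave the spare holder, the vial and the jar alone.

Things in the scene. Friction and masses are not known exactly. Their poses are not given: they have to be found in the camera images.
- stage: Inspection stage: aluminium plate 178 x 95 mm fixed to the bench, yaw within 25 deg of the world axes. Origin on the bench surface, z up; deck (top) 10 mm up, spanning x -100 to 78, y -45 to 50 mm. The holder's channel runs along x at y = 0; the holder is pushed to +x. The clip's hinge rod (8 mm thick) runs along x at y = 38 mm, 30 mm up, on two posts at x = -94 and 54 mm (12 mm wide, 36 mm high).
- channel_mouth (a point): Centre of the channel's open end, on the deck: stage x -85, y 0, 10 mm up. Stage's axes. The channel is 52 mm wide, between two aluminium rails (7 mm wide, tops 18 mm above the bench), and ends 145 mm on, at stage x = 60, at a cross bar, the end stop (top 22 mm up). Only the clip's tongue stands over it.
- clip (a joint): Angle (rad) of the spring clip, a dark steel rocker on the hinge rod: 0 at rest, grows to a stop at 0.30 as its long bar (stage +y side) is pressed and its tongue over the channel rises. The tongue clears the holder from 0.12; by 4.5 mm at 0.22. Closed on the holder it reads about 0.12. Pressed at the bar's middle line: 2 N to start, 5.5 N at 0.22. It springs back when let go.
- clip_foot (a point): Middle of the tongue's blunt foot, a 10 mm thick dark steel cylinder 24 mm long along the channel; at rest at stage x 30, y -5 mm, 24 mm up, its underside 19 mm above the bench, so that it blocks the holder, whose top is 24 mm up. Rises and turns with the clip.
- bar_mid (a point): Mid top face of the clip's press bar, a flat dark steel strip 158 (along stage x) by 36 by 3 mm. At rest it slopes up outward by 0.22 rad, this point at stage x -36, y 77, 25 mm up. Pressed to clip = 0.22 it is level, top 17 mm up, over stage x -115 to 43, y 57 to 93 mm; a fingertip can slide along it, and one at that height in the channel meets the holder half-way up.
- holder_center (a point): Centre of the slide holder to load: white plastic block 60 (x, along the channel) by 50 (y) by 14 mm high, about 50 g, with a glass slide in its top. It starts flat on the deck in the channel, short of the clip. Its centre is 17 mm above the bench, its rear end 30 mm behind (towards stage -x); its axes are the stage's within 1 degree.
- holder: The same slide holder; origin at the centre of its underside, x along the channel, z up.
- home (a point): Fixed point of the stage where the holder's centre is when fully home: stage x 30, y 0, 17 mm above the bench. Stage's axes.
- spare_center (a point): Centre of the spare slide holder, the same as the one to load (60 x 50 x 14 mm), lying on the bench beside the stage at any yaw; leave alone.
- vial: Amber vial, 38 mm across, 72 mm tall, standing on the bench near the stage; origin at its foot; leave alone.
- pot: White jar, 46 mm across, 48 mm tall, standing on the bench near the stage; origin at its foot; leave alone.
Mind the look-alikes: they are no part of the job. There is more than one size of the stage; the one meant has the size given above. What is shaped like the holder but green is not meant.

How it is judged:
On the way, in this order (a step that is already met when the one before it is completed fails the run):
1. the bar is held down by a fingertip, raising the clip, with the holder still in front of the clip (value of joint clip above 0.13 rad and contact force between the fingers and clip above 0.5 N and not (x of holder_center in the frame of stage above -0.012 m)), for 0.1 s.
2. the holder goes under the raised clip while a fingertip holds the bar down (value of joint clip above 0.13 rad and contact force between the fingers and clip above 0.5 N and x of holder_center in the frame of stage above -0.005 m), for 0.05 s.
3. the holder is home against the end stop (within 2.5 mm) with the bar still held down by a fingertip (value of joint clip above 0.13 rad and contact force between the fingers and clip above 0.5 N and x of holder_center in the frame of stage above 0.0275 m), for 0.1 s.
At the end, for the whole second after the job is handed in: The holder lies flat in the channel, square to it, within 2.5 mm of the end stop along the channel and its centre within 3 mm of home, at rest; the clip has sprung back onto it (0.09 to 0.145 rad) and the robot touches nothing (horizontal distance between holder_center and home below 0.003 m and x of holder_center in the frame of stage above 0.0275 m and z of holder_center in the frame of stage between 0.015 and 0.019 m and angle between the x axis of holder_center and the x axis of stage, either way round below 0.05 rad and value of joint clip between 0.09 and 0.145 rad and linear speed of holder below 0.01 m/s).
It fails at once if the holder is lifted more than 8 mm off the deck (z of holder_center in the frame of stage above 0.025 m).
It fails at once if the holder is tipped by more than 0.2 rad (angle between holder_center's own z axis and vertical above 0.2 rad).
It fails at once if the spare holder, the vial or the jar is moved by more than 15 mm (distance of any of spare_center, vial, pot from where it was at the start of the episode above 0.015 m).
It fails at once if the vial or the jar is tipped (angle between any of vial, pot's own z axis and vertical above 0.3 rad).
It also fails if it takes over 35 s, if anything falls off the work surface, if the arm or the gripper's body presses on something with over 40 N, if the wrist force passes 120 N, or if a joint passes its speed limit or range.

## Working session

There is one attempt and no reset: what is moved stays moved. The work goes in short steps, Python scripts to look and compute and a tool call to move; the robot and the scene stay as the last step left them, time stands still between calls to the robot, and variables do not carry over. Pictures are saved under pics/ and viewed, at most 10 in all, crops included, and the job is handed in when it is done.

Besides the shell and the picture viewer there is one more tool, called after ">>>" as name(argument=value, ...) on one line, values as JSON. send_rows: Moves the arm, as the interface text tells. Its arguments: {"type":"object","properties":{"linear":{"type":"array"},"rot":{"type":"array"},"jaw":{"type":"array"},"grip_force":{"type":"number"}},"required":["linear","rot","jaw"]}

```bash
mkdir -p pics; python3 - <<'E'
from workcell import arm,snapshot
import cv2,pickle
S={}
for n in("scene","side","wrist"):
    s=snapshot(n);S[n]=s;cv2.imwrite(f"pics/{n}0.png",s["img"][:,:,::-1])
    print(n,s["fovy"],s["cx"],s["cy"],(-s["R"].T@s["t"]).round(3))
pickle.dump(S,open("s0.pkl","wb"))
print(arm.get_state(),arm.grip_depth)
E
```

```text
scene 44.47453018571346 315.16952672270946 202.64769500776197 [0.953 0.477 0.862]
side 43.72256145241686 311.35533884005235 201.48153838894663 [0.239 0.673 0.637]
wrist 65.38339256398451 319.58771455259756 197.16972397311918 [0.091 0.673 0.384]
{'time_s': 0.15, 'joints': array([ 1.28008936e+00,  2.64561052e-01,  1.60508167e+00,  1.09619621e-05,
        1.27368715e+00, -3.68914534e-02]), 'joint_vel': array([ 7.94874900e-05, -3.25615620e-03, -3.53645253e-03,  1.13126692e-03,
        2.45371377e-04, -1.88031989e-03]), 'tau': array([ 5.54898525e-04, -5.02856255e+01, -3.57466221e+01,  7.30720977e-02,
        2.50831508e-02, -1.04983174e-04]), 'tool_pos': array([0.1693244 , 0.65284034, 0.23767531]), 'orientation': array([-1.46811428e-04,  1.26568926e-01,  9.91957435e-01, -8.56128251e-04]), 'wrist_force': array([-0.44294755,  0.07179736, -1.30444282]), 'wrist_torque': array([-0.02595913,  0.02833606, -0.01506375]), 'finger_force': 0.0, 'width': 0.08822761001547595} 0.0187
```

View pics/scene0.png

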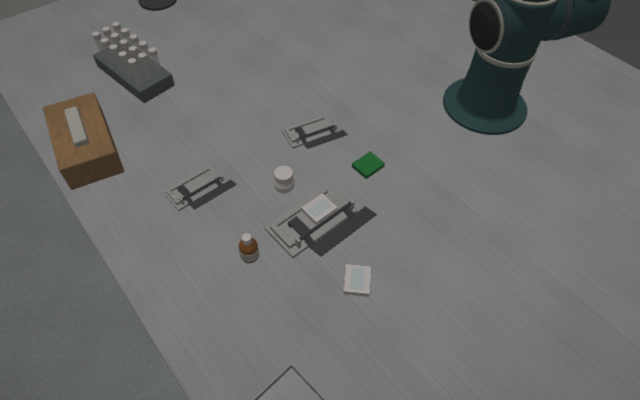

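View pics/side0.png

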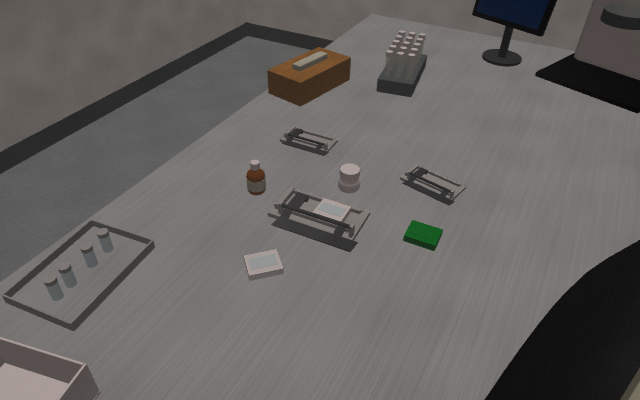

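View pics/wrist0.png

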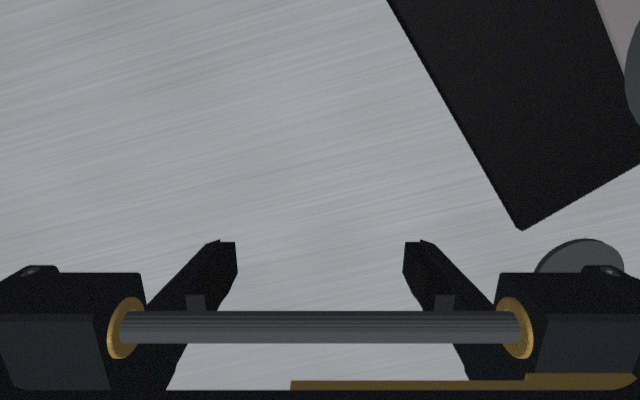

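The scene view shows the large stage at about (320,220), with the vial at (249,248), the jar at (284,178), the spare at (357,280) and the green block at (368,165). In the side view the stage is at about (320,215). I'll zoom in on both.

```bash
cat > h.py <<'E'
import numpy as np,pickle,cv2
def K(s): 
    f=s["img"].shape[0]/2/np.tan(np.radians(s["fovy"]/2)); return np.array([[f,0,s["cx"]],[0,f,s["cy"]],[0,0,1]])
def ray(s,u,v):
    d=s["R"].T@np.linalg.inv(K(s))@[u,v,1]; return -s["R"].T@s["t"],d
def onz(s,u,v,z):
    c,d=ray(s,u,v); return c+d*(z-c[2])/d[2]
def proj(s,X):
    p=(np.atleast_2d(X)@s["R"].T+s["t"])@K(s).T; return p[:,:2]/p[:,2:]
E
python3 - <<'E'
from h import *
S=pickle.load(open("s0.pkl","rb"))
a=S["scene"]["img"][180:270,250:390];b=S["side"]["img"][170:260,250:390]
g=lambda i:np.clip(cv2.resize(i,None,fx=4.2,fy=3.3*1.0/1.0*4.2/4.2 if 0 else 4.2,interpolation=cv2.INTER_CUBIC).astype(float)*1.5,0,255)[:,:,::-1]
m=np.vstack([g(a),g(b)]);m=cv2.resize(m,None,fx=.79,fy=.79);cv2.imwrite("pics/z0.png",m);print(m.shape)
for n,l in {"scene":[(320,222),(357,280),(249,258),(284,186),(268,232),(297,252)],"side":[(320,218),(263,264),(256,190),(349,187)]}.items():
    for p in l: print(n,p,onz(S[n],*p,.01).round(3))
E
```

```text
(597, 465, 3)
scene (320, 222) [0.572 0.033 0.01 ]
scene (357, 280) [0.601 0.183 0.01 ]
scene (249, 258) [0.739 0.013 0.01 ]
scene (284, 186) [ 0.574 -0.093  0.01 ]
scene (268, 232) [ 0.673 -0.015  0.01 ]
scene (297, 252) [0.655 0.061 0.01 ]
side (320, 218) [0.569 0.023 0.01 ]
side (263, 264) [0.598 0.18  0.01 ]
side (256, 190) [0.725 0.01  0.01 ]
side (349, 187) [ 0.563 -0.094  0.01 ][ WARN:0@0.027] global loadsave.cpp:1063 imwrite_ Unsupported depth image for selected encoder is fallbacked to CV_8U.
```

View pics/z0.png

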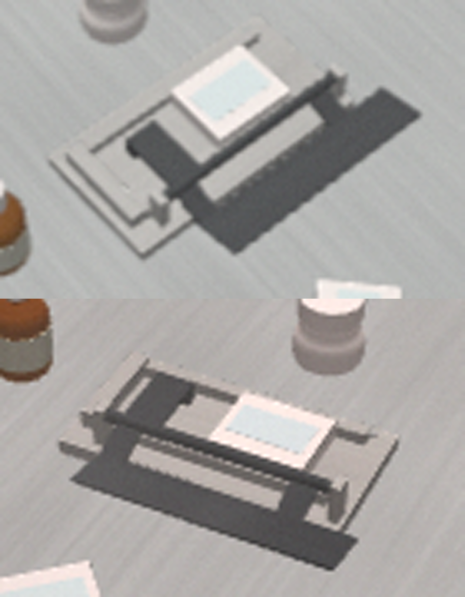

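The zoom shows the clip bar on the world +y side and the end stop at world +x. The stage's deck corners fall at scene pixels of about (265,228), (293,257) and (330,186).

```bash
python3 - <<'E'
from h import *
from scipy.spatial.transform import Rotation as R
S=pickle.load(open("s0.pkl","rb"));s=S["scene"]
P=np.array([onz(s,u,v,.01)[:2] for u,v in[(265,227.6),(293,256.8),(329.8,186)]])
Q=np.array([[.078,-.045],[.078,.05],[-.1,-.045]])
print(P.round(3),np.linalg.norm(P[0]-P[1]),np.linalg.norm(P[0]-P[2]))
d=P[0]-P[2];yaw=np.arctan2(d[1],d[0]);e=P[1]-P[0];print(yaw,np.arctan2(-e[0],e[1]))
w=S["wrist"];c,d=ray(w,320,200);print("wrist cam",c,d)
for uv in[(0,0),(640,0),(0,230),(640,230),(320,200)]:print(uv,onz(w,*uv,0).round(3)[:2])
E
```

```text
[[ 0.671 -0.027]
 [ 0.668  0.065]
 [ 0.494 -0.03 ]] 0.09243191405858053 0.17787199682651156
0.013154715934555106 0.03912331774065933
wrist cam [0.09087612 0.67321932 0.38407684] [ 0.31011316 -0.08168966 -0.94722799]
(0, 0) [-0.09   0.364]
(640, 0) [0.083 1.029]
(0, 230) [0.15  0.212]
(640, 230) [0.365 1.045]
(320, 200) [0.217 0.64 ]
```

>>> send_rows(linear=[[-590, -480, 0], [-590, -480, 0], [-590, -480, 0], [-590, -480, 0], [-590, -480, 0], [-590, -480, 0], [-590, -480, 0], [-590, -480, 0], [-590, -480, 0], [-590, -480, 0], [-590, -480, 0], [-590, -480, 0], [-590, -480, 0], [-590, -480, 0], [-590, -480, 0], [-590, -480, 0], [-590, -480, 0], [-590, -480, 0], [-590, -480, 0], [-590, -480, 0]], rot=[[0, 0, -0.27], [0, 0, -0.27], [0, 0, -0.27], [0, 0, -0.27], [0, 0, -0.27], [0, 0, -0.27], [0, 0, -0.27], [0, 0, -0.27], [0, 0, -0.27], [0, 0, -0.27], [0, 0, -0.27], [0, 0, -0.27], [0, 0, -0.27], [0, 0, -0.27], [0, 0, -0.27], [0, 0, -0.27], [0, 0, -0.27], [0, 0, -0.27], [0, 0, -0.27], [0, 0, -0.27]], jaw=[60, 60, 60, 60, 60, 60, 60, 60, 60, 60, 60, 60, 60, 60, 60, 60, 60, 60, 60, 60])

```text
time_s: 2.15
tool_pos: [0.6193, 0.0422, 0.2388]
orientation: [-0.0, -0.009, 1.0, 0.0]
wrist_force: [-0.5, -0.2, 1.1]
width: 0.0596
finger_force: 0.0
```

```bash
python3 - <<'E'
from workcell import arm,snapshot
import cv2,pickle,numpy as np
S={n:snapshot(n) for n in("wrist","scene","side")}
pickle.dump(S,open("s1.pkl","wb"))
cv2.imwrite("pics/w1.png",np.clip(S["wrist"]["img"][:,:,::-1]*1.2,0,255).astype("uint8"))
st=arm.get_state();print(st["time_s"],st["joints"].round(3),st["tool_pos"],st["orientation"],st["width"])
E
```

```text
2.3 [ 0.027  0.163  1.725  0.     1.254 -1.562] [0.61964406 0.04167345 0.23894273] [ 1.17832558e-04 -8.86099410e-03  9.99960733e-01  4.75189452e-05] 0.05992236268502609
```

View pics/w1.png

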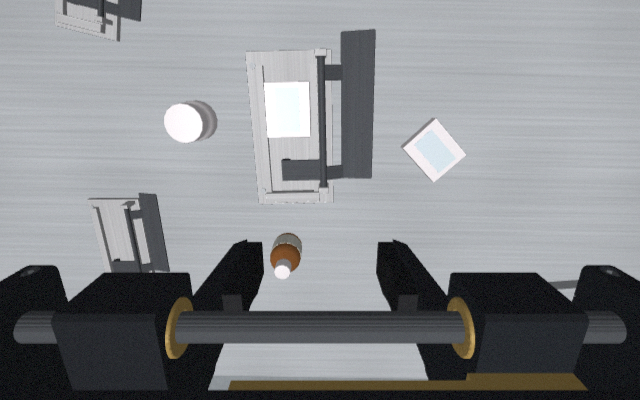

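The wrist view shows the stage with its deck corners at about (246,52), (258,205) and (334,203). The holder is at (264..311, 82..138), the bar at (341..376, 30..178), and the vial clear beyond the stop at (285,255). I'll enlarge it for corner picks and take mask corners for the holder and bar.

```bash
python3 - <<'E'
from h import *
s=pickle.load(open("s1.pkl","rb"))["wrist"];im=s["img"]
g=cv2.cvtColor(im,cv2.COLOR_RGB2GRAY)
c=cv2.resize(im[20:220,232:388],None,fx=3,fy=3,interpolation=cv2.INTER_CUBIC)[:,:,::-1]
cv2.imwrite("pics/w1z.png",np.clip((c.astype(float)-60)*1.9,0,255).astype("uint8"))
def big(m,z,x0,x1,y0,y1):
    q=np.zeros_like(m);q[y0:y1,x0:x1]=m[y0:y1,x0:x1]
    C=max(cv2.findContours(q,cv2.RETR_EXTERNAL,cv2.CHAIN_APPROX_NONE)[0],key=cv2.contourArea)
    W=np.array([onz(s,*p[0],z)[:2]for p in C]).astype(np.float32)*1000
    r=cv2.minAreaRect(W);print(r,cv2.boundingRect(C));return C
hi=lambda t:(g>t).astype(np.uint8)
print(np.percentile(g[90:130,268:308],[5,50,95]),g[60:75,270:310].mean(),g[100,200:262:4])
for t in(195,205,215):big(hi(t)|0,.024,255,320,72,150)
dk=(g<80).astype(np.uint8);dk[:,:340]=0
big(dk,.025,340,385,20,190)
E
```

```text
[212. 216. 219.] 162.84833333333333 [144 154 153 158 156 154 151 155 156 158 156 156 155 167 163 172]
((555.0321655273438, 4.401628494262695), (59.13420867919922, 48.895931243896484), 1.8914780616760254) (264, 82, 46, 56)
((555.0292358398438, 4.235883712768555), (58.673316955566406, 48.665531158447266), 2.170639753341675) (264, 82, 46, 56)
((554.8115844726562, 4.458845138549805), (57.29156494140625, 47.98120880126953), 1.9182302951812744) (264, 83, 46, 54)
((552.248291015625, 81.75175476074219), (157.03802490234375, 36.899139404296875), 2.210036039352417) (340, 30, 35, 148)
```

View pics/w1z.png

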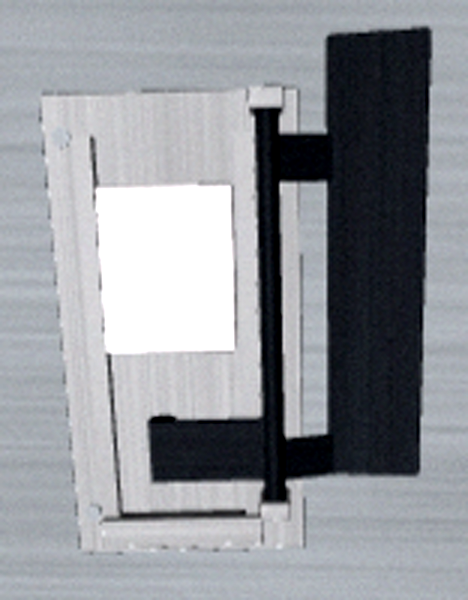

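```bash
python3 - <<'E'
from h import *
S=pickle.load(open("s1.pkl","rb"));w=S["wrist"]
Q=np.array([[-100,-45],[78,-45],[78,50]])
P=np.array([onz(w,232+u/3,20+v/3,.01)[:2] for u,v in[(42,93),(80,551),(302,549)]])*1000
print(P.round(1))
A=np.vstack([P]);q=Q-Q.mean(0);p=P-P.mean(0)
th=np.arctan2((q[:,0]*p[:,1]-q[:,1]*p[:,0]).sum(),(q*p).sum());R=np.array([[np.cos(th),-np.sin(th)],[np.sin(th),np.cos(th)]])
o=P.mean(0)-R@Q.mean(0);print(th,o,(P-(Q@R.T+o)).round(1))
print("bar",R.T@(np.array([552.2,81.8])-o),"holder",R.T@(np.array([555,4.4])-o))
for n in("scene","side"):
  s=S[n];g=cv2.cvtColor(s["img"],cv2.COLOR_RGB2GRAY)
  pr=proj(s,[.5552,.0044,.024])[0];x,y=pr.astype(int);print(n,pr)
  for t in (190,170):
    m=np.zeros_like(g);m[y-25:y+25,x-30:x+30]=(g>t)[y-25:y+25,x-30:x+30]
    C=cv2.findContours(m,0,1)[0]
    if C:
      C=max(C,key=cv2.contourArea);print(t,cv2.minAreaRect(np.array([onz(s,*p[0],.024)[:2]for p in C],np.float32)*1000))
E
```

```text
[[493.8 -41.4]
 [671.5 -35.1]
 [668.9  59.4]]
0.03284748658686666 [592.33244286   7.01875634] [[-0.  -0.1]
 [-0.2  0.3]
 [ 0.3 -0.2]]
bar [-37.65486     76.05891723] holder [-37.39830871  -1.3912873 ]
scene [317.94399245 205.6991216 ]
170 ((583.051513671875, -6.401528358459473), (1.642768144607544, 12.154302597045898), 1.0223618745803833)
side [330.9938805  209.24746099]
170 ((582.3858032226562, 18.894508361816406), (0.0, 0.0), 0.0)
```

```bash
python3 - <<'E'
from h import *
S=pickle.load(open("s1.pkl","rb"));S0=pickle.load(open("s0.pkl","rb"))
for n in("scene","side"):
  s=S0[n];im=s["img"].astype(int);g=im.sum(2)/3
  pr=proj(s,[.5550,.0044,.024])[0];x,y=pr.round().astype(int)
  print(n,pr,proj(s,[[.6715,-.0351,.01],[.6689,.0594,.01],[.4938,-.0414,.01]]).round(1).tolist(),g[y-15:y+16:3,x-20:x+21:4].astype(int).tolist())
  print((S[n]["R"]-s["R"]).ptp() if 0 else abs(S[n]["t"]-s["t"]).max())
  for t in(125,140):
    m=np.zeros(g.shape,np.uint8);m[y-25:y+25,x-30:x+30]=(g>t)[y-25:y+25,x-30:x+30]
    C=max(cv2.findContours(m,0,1)[0],key=cv2.contourArea);print(t,cv2.boundingRect(C),cv2.minAreaRect(np.array([onz(s,*p[0],.024)[:2]for p in C],np.float32)*1000))
E
```

```text
scene [318.01722659 205.6524893 ] [[262.8, 225.2], [290.9, 255.2], [326.4, 182.9]] [[121, 123, 122, 124, 121, 125, 124, 93, 124, 123, 122], [124, 122, 122, 124, 126, 124, 156, 119, 122, 121, 125], [125, 122, 120, 125, 125, 158, 157, 146, 123, 122, 119], [121, 123, 124, 128, 158, 156, 150, 152, 138, 119, 120], [120, 123, 131, 157, 156, 150, 150, 151, 154, 120, 121], [123, 140, 158, 155, 151, 151, 150, 149, 149, 158, 122], [124, 102, 154, 150, 151, 150, 150, 156, 157, 120, 88], [91, 115, 129, 147, 152, 150, 155, 158, 114, 82, 46], [126, 126, 101, 159, 149, 158, 158, 106, 83, 46, 119], [80, 124, 124, 90, 159, 159, 98, 79, 45, 119, 123], [56, 107, 124, 124, 96, 100, 69, 46, 121, 125, 121]]
0.0
125 (301, 193, 37, 29) ((555.244873046875, 2.8202648162841797), (61.04448699951172, 59.740177154541016), 2.007298707962036)
140 (302, 194, 35, 28) ((554.7890625, 7.803089141845703), (58.1871337890625, 49.02261734008789), 1.7242093086242676)
side [331.08644663 209.28009744] [[289.6, 186.3], [266.0, 212.1], [369.2, 211.6]] [[121, 121, 117, 117, 120, 121, 122, 119, 119, 118, 117], [69, 84, 122, 125, 119, 120, 120, 119, 123, 121, 119], [123, 91, 67, 159, 161, 145, 117, 121, 122, 120, 122], [121, 123, 141, 151, 151, 160, 161, 158, 124, 117, 119], [120, 121, 159, 151, 149, 151, 151, 158, 159, 160, 121], [120, 166, 140, 152, 150, 149, 150, 149, 150, 161, 69], [71, 164, 159, 160, 131, 150, 151, 149, 144, 107, 119], [42, 48, 55, 158, 158, 158, 145, 150, 159, 82, 122], [68, 82, 41, 49, 57, 119, 157, 159, 90, 117, 120], [122, 69, 67, 83, 43, 48, 55, 70, 82, 116, 116], [121, 119, 122, 77, 68, 67, 53, 40, 49, 56, 128]]
0.0
125 (312, 197, 39, 24) ((555.487060546875, 1.4298534393310547), (60.7410888671875, 51.97279357910156), 2.969003915786743)
140 (313, 198, 38, 23) ((554.5614013671875, 2.7074623107910156), (59.02463912963867, 49.32511901855469), 2.969003677368164)
```

>>> send_rows(linear=[[38, 1, 0], [76, 2, 0], [113, 3, 0], [113, 3, 40], [113, 3, 80], [113, 3, 120], [113, 3, 160], [113, 3, 190], [113, 3, 199], [113, 3, 199], [113, 3, 199]], rot=[[0, 0, -0.016], [0, 0, -0.016], [0, 0, -0.016], [0, 0, -0.016], [0, 0, -0.016], [0, 0, -0.016], [0, 0, -0.016], [0, 0, -0.016], [0, 0, -0.016], [0, 0, -0.016], [0, 0, -0.016]], jaw=[60, 60, 60, 60, 60, 60, 60, 60, 60, 60, 60])

```text
time_s: 3.4
tool_pos: [0.5084, 0.042, 0.0412]
orientation: [0.001, -0.016, 1.0, 0.0]
wrist_force: [0.7, 0.3, 1.4]
width: 0.06
finger_force: 0.0
```

```bash
python3 - <<'E'
from workcell import arm,snapshot
from h import *
S={n:snapshot(n) for n in("wrist","scene","side")}
pickle.dump(S,open("s2.pkl","wb"))
W=S["wrist"]["img"][0:400,60:580];b=S["side"]["img"][150:250,250:400];a=S["scene"]["img"][150:250,260:410]
r=lambda i:cv2.resize(i,(390,260),interpolation=cv2.INTER_CUBIC)
m=np.vstack([cv2.resize(W,(400,308)) if 0 else np.hstack([r(a),r(b)]),np.hstack([cv2.resize(W,(420,323)),np.zeros((323,360,3),np.uint8)])])
cv2.imwrite("pics/m2.png",np.clip(m[:,:,::-1]*1.5,0,255).astype("uint8"))
st=arm.get_state();print(st["time_s"],st["tool_pos"],st["orientation"],st["width"],st["wrist_force"])
E
```

```text
3.55 [0.50891479 0.04191357 0.04181637] [ 1.97425452e-03 -1.61627719e-02  9.99867424e-01  3.04869916e-05] 0.060115995079099066 [-0.63855494 -0.15208816  0.81819553]
```

View pics/m2.png

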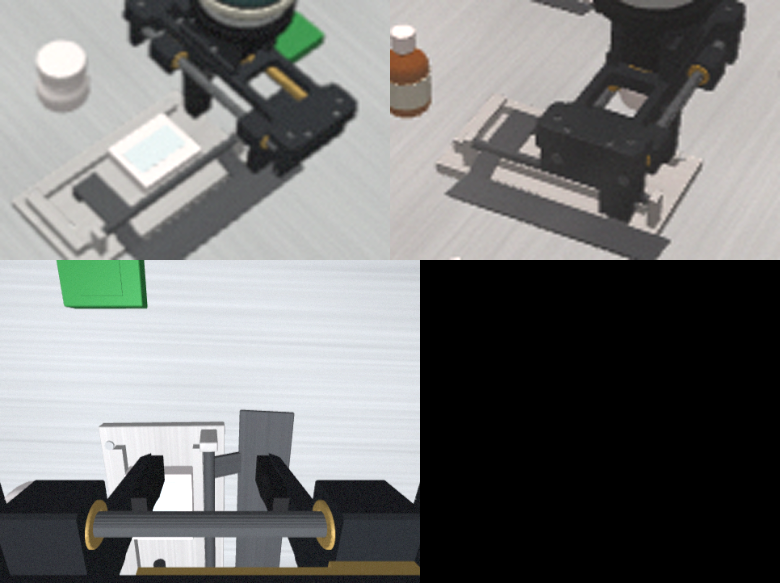

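The pictures show one fingertip over the channel just behind the holder and the other over the bar's middle line. I'll press the bar now.

>>> send_rows(linear=[[3, 0, 5], [3, 0, 10], [3, 0, 15], [3, 0, 18], [3, 0, 21], [3, 0, 23], [3, 0, 23], [3, 0, 23]], rot=[[0, 0, 0], [0, 0, 0], [0, 0, 0], [0, 0, 0], [0, 0, 0], [0, 0, 0], [0, 0, 0], [0, 0, 0]], jaw=[60, 60, 60, 60, 60, 60, 60, 60])

```text
time_s: 4.35
tool_pos: [0.5044, 0.0409, 0.0172]
orientation: [0.0, -0.016, 1.0, -0.001]
wrist_force: [-2.3, -4.1, 7.0]
width: 0.0602
finger_force: 3.7
```

```bash
python3 - <<'E'
from workcell import arm,snapshot
from h import *
st=arm.get_state();print(st["time_s"],st["tool_pos"],st["orientation"],st["width"],st["wrist_force"],st["wrist_torque"])
E
```

```text
4.35 [0.5043872  0.04091914 0.0172162 ] [ 3.22703402e-05 -1.63137040e-02  9.99866774e-01 -5.45057890e-04] 0.06015417826581701 [-2.28241753 -4.12394544  7.04423455] [-0.51701381  0.35256198  0.1142134 ]
```

>>> send_rows(linear=[[-3, 1, 0], [-7, 2, 0], [-11, 2, 0], [-15, 2, 0], [-19, 2, 0], [-23, 2, 0], [-27, 2, 0], [-31, 2, 0], [-35, 2, 0], [-39, 2, 0], [-43, 2, 0], [-47, 2, 0], [-51, 2, 0], [-55, 2, 0], [-59, 2, 0], [-62, 2, 0], [-65, 2, 0], [-68, 2, 0], [-70, 2, 0], [-70, 2, 0]], rot=[[0, 0, 0], [0, 0, 0], [0, 0, 0], [0, 0, 0], [0, 0, 0], [0, 0, 0], [0, 0, 0], [0, 0, 0], [0, 0, 0], [0, 0, 0], [0, 0, 0], [0, 0, 0], [0, 0, 0], [0, 0, 0], [0, 0, 0], [0, 0, 0], [0, 0, 0], [0, 0, 0], [0, 0, 0], [0, 0, 0]], jaw=[60, 60, 60, 60, 60, 60, 60, 60, 60, 60, 60, 60, 60, 60, 60, 60, 60, 60, 60, 60])

```text
time_s: 6.35
tool_pos: [0.5724, 0.0462, 0.0163]
orientation: [-0.002, -0.016, 1.0, 0.0]
wrist_force: [-4.8, -0.2, 6.1]
width: 0.0599
finger_force: 3.0
```

```bash
python3 - <<'E'
from workcell import arm,snapshot
from h import *
S={n:snapshot(n) for n in("wrist","scene","side")}
pickle.dump(S,open("s3.pkl","wb"))
b=S["side"]["img"][150:250,250:400];a=S["scene"]["img"][150:250,240:390]
r=lambda i:cv2.resize(i,(600,300) if 0 else (450,300),interpolation=cv2.INTER_CUBIC)
m=np.vstack([r(a),r(b)])
cv2.imwrite("pics/m3.png",np.clip(m[:,:,::-1]*1.5,0,255).astype("uint8"))
st=arm.get_state();print(st["time_s"],st["tool_pos"],st["orientation"],st["width"],st["wrist_force"])
d=st["tool_pos"][:2]*1000-[591.8,7];print(d@[.9994,.034],d@[-.034,.9994])
E
```

```text
6.5 [0.57242138 0.04626921 0.01636555] [-1.74870237e-03 -1.60963750e-02  9.99868873e-01  2.90906908e-04] 0.059919782878136096 [-3.76947886  0.18430871  6.60912358]
-18.03184081323384 39.90451756234175
```

View pics/m3.png

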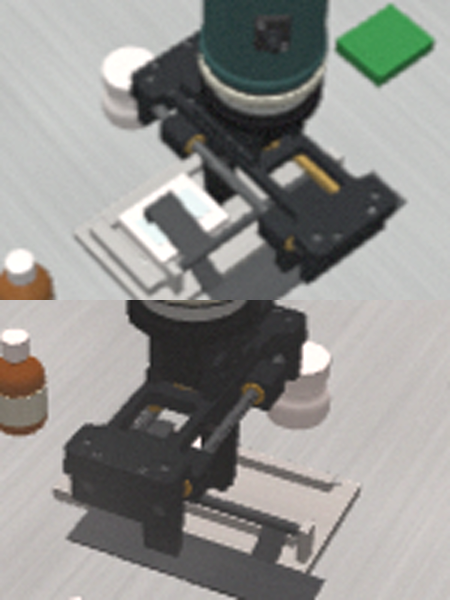

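The pictures show the holder well under the raised tongue and square, a short gap from the stop, with the vial and jar untouched.

>>> send_rows(linear=[[-2, 0, 0], [-4, 0, 0], [-6, 0, 0], [-7, 0, 0], [-8, 0, 0], [-8, 0, 0]], rot=[[0, 0, 0], [0, 0, 0], [0, 0, 0], [0, 0, 0], [0, 0, 0], [0, 0, 0]], jaw=[60, 60, 60, 60, 60, 60])

```text
time_s: 7.1
tool_pos: [0.5798, 0.0465, 0.0162]
orientation: [-0.002, -0.016, 1.0, 0.0]
wrist_force: [-5.6, 0.2, 6.2]
width: 0.06
finger_force: 3.9
```

>>> send_rows(linear=[[-1, 0, 0], [-2, 0, 0], [-3, 0, 0], [-3, 0, 0]], rot=[[0, 0, 0], [0, 0, 0], [0, 0, 0], [0, 0, 0]], jaw=[60, 60, 60, 60])

```text
time_s: 7.5
tool_pos: [0.58, 0.0464, 0.0158]
orientation: [-0.005, -0.016, 1.0, 0.0]
wrist_force: [-11.9, -0.3, 12.4]
width: 0.0599
finger_force: 7.1
```

The force rose while the tool stopped moving, so the holder is probably on the stop. I'll check by picture.

```bash
python3 - <<'E'
from workcell import arm,snapshot
from h import *
S={n:snapshot(n) for n in("scene","side")}
pickle.dump(S,open("s4.pkl","wb"))
s=S["scene"];o=np.array([591.8,7.])
W=lambda x,y,z:[*((o+np.array([[.9994,-.034],[.034,.9994]])@[x,y])/1000),z/1000]
pt=proj(s,[W(60,-25,24),W(60,25,24),W(0,-25,24),W(0,25,24)]);print(pt.round(1))
x0,y0=255,190;k=8
a=cv2.resize(s["img"][y0:y0+70,x0:x0+95],None,fx=k,fy=k,interpolation=cv2.INTER_CUBIC)
a=np.clip(a*1.5,0,255).astype("uint8")[:,:,::-1].copy()
for u,v in pt: cv2.circle(a,(int((u-x0+.5)*k),int((v-y0+.5)*k)),3,(0,0,255),1)
cv2.imwrite("pics/m4.png",a)
st=arm.get_state();print(st["tool_pos"],st["wrist_force"])
E
```

```text
[[275.1 222.8]
 [290.3 238.4]
 [297.6 207.8]
 [312.8 222.7]]
[0.58002181 0.04638821 0.01584084] [-11.53857532  -0.47597212  12.45513387]
```

View pics/m4.png

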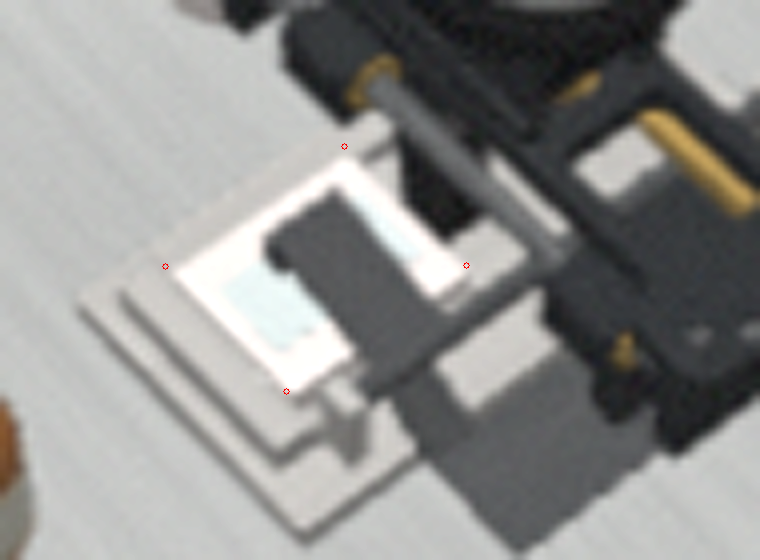

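The picture shows the holder square and flush against the end-stop bar, under the raised tongue. I'll back the finger off first, then lift.

>>> send_rows(linear=[[2, 0, 0], [4, 0, 0], [7, 0, 0], [10, 0, 0], [10, 0, -3], [10, 0, -7], [10, 0, -12], [10, 0, -20], [10, 0, -40], [10, 0, -70], [10, 0, -110], [10, 0, -150], [10, 0, -150], [10, 0, -150]], rot=[[0, 0, 0], [0, 0, 0], [0, 0, 0], [0, 0, 0], [0, 0, 0], [0, 0, 0], [0, 0, 0], [0, 0, 0], [0, 0, 0], [0, 0, 0], [0, 0, 0], [0, 0, 0], [0, 0, 0], [0, 0, 0]], jaw=[60, 60, 60, 60, 60, 60, 60, 60, 60, 60, 60, 60, 60, 60])

```text
time_s: 9.0
tool_pos: [0.5754, 0.0459, 0.1681]
orientation: [0.001, -0.016, 1.0, -0.0]
wrist_force: [0.1, 0.0, -0.1]
width: 0.0597
finger_force: 0.0
```

```bash
python3 - <<'E'
from workcell import arm,snapshot
from h import *
S={n:snapshot(n) for n in("scene","side","wrist")}
s=S["wrist"];o=np.array([591.8,7.])
W=lambda x,y,z:[*((o+np.array([[.9994,-.034],[.034,.9994]])@[x,y])/1000),z/1000]
pt=proj(s,[W(60,-25,24),W(60,25,24),W(0,-25,24),W(0,25,24)]);print(pt.round(1))
a=np.hstack([cv2.resize(s["img"],(480,300)),cv2.resize(S["scene"]["img"][190:260,255:350],(320,236))[:236] if 0 else cv2.copyMakeBorder(cv2.resize(S["scene"]["img"][190:260,255:350],(320,236)),0,64,0,0,cv2.BORDER_CONSTANT)])
a=np.clip(a*1.3,0,255).astype("uint8")[:,:,::-1].copy()
cv2.imwrite("pics/m5.png",a)
st=arm.get_state();print(st["time_s"],st["tool_pos"],st["wrist_force"])
g=cv2.cvtColor(s["img"],cv2.COLOR_RGB2GRAY)
m=(g>190).astype(np.uint8);C=cv2.findContours(m,0,1)[0]
for c in C:
  if cv2.contourArea(c)>300:
    print(cv2.boundingRect(c),cv2.minAreaRect(np.array([onz(s,*p[0],.024)[:2]for p in c],np.float32)*1000))
E
```

```text
[[257.9 256. ]
 [306.2 256. ]
 [254.1 201.2]
 [305.3 201.1]]
9.15 [0.57326624 0.04583501 0.16468651] [-0.14811313 -0.51190356 -0.25132462]
(254, 202, 51, 54) ((621.6898803710938, 6.604206085205078), (57.93956756591797, 48.70756530761719), 1.8609628677368164)
(414, 175, 72, 69) ((596.0162353515625, 174.3748779296875), (56.627166748046875, 46.98019027709961), 45.15974807739258)
(127, 160, 46, 44) ((576.214599609375, -117.20614624023438), (42.67794418334961, 42.82514190673828), 81.56111145019531)
```

View pics/m5.png

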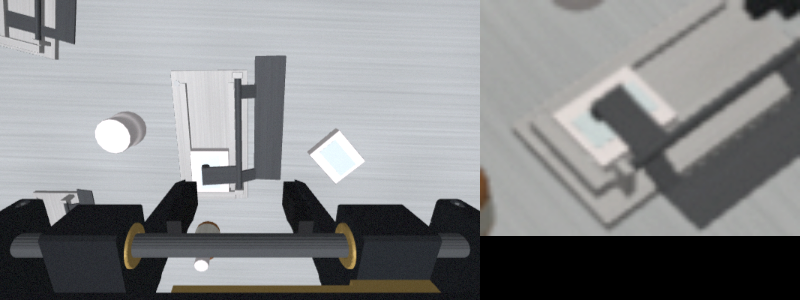

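The picture shows the holder at home: measured x 621.7 mm against 621.8 mm expected. The clip is closed on it and the gripper is clear. I'll hand it in.

```bash
python3 -c "
from workcell import arm
print(arm.close_job())"
```

```text
the job is handed in; nothing more can be done
None
```

The holder is loaded home against the end stop with the clip closed on it and the gripper clear, and the job is handed in; no verdict came back.

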